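Pass the sauce tray past the spring stop

TASK

The small steel tray with the sauce cup in it has to go along its feed lane from the open entry to the closed end, but a spring stop stands up in front of it. With one fingertip press the long bar beside the lane well down and keep it down while the other finger pushes the tray along the lane, until the whole tray is past the stop; then let the bar up, so that the stop stands up again behind the tray, and move clear. Only press and push: do not lift the tray or tip the cup, do not let the bar up while any of the tray is over the stop, and leave the other things where they are.

Things in the scene. Friction and masses are not known exactly. Their poses are not given: they have to be found in the camera images.
- lane: Fixed stainless feed lane on the table. Origin: on the table, where the stop comes up; the lane runs along its y axis, z up; the tray is pushed towards -y. Floor 34 mm above the table, x=-30..+56 mm (centre line x=+13). Guide wall at x=+56..60 mm, 53 mm above the table; at x=-33..-30 mm only a lip 38 mm above it. Press bar outside the lip, over a housing 30 mm high.
- lane_entry (a point): Middle of the floor edge at the lane's open entry (lane x=+13, y=+185, z=34 mm). No wall here: there is room behind the tray for a finger.
- lane_end (a point): Middle of the floor at the foot of the wall of the closed end (lane x=+13, y=-135, z=34 mm); this wall stands 53 mm above the table.
- press_bar (a joint): How far bar and stop are down, m: 0 = up (stop 12 mm above the lane floor), 0.012 = stop level with the floor, 0.018 = hard bottom. Keep it at 0.0145 or more while the tray crosses (under 0.013 counts as let up). It goes straight down without tilting wherever the bar is pressed and springs back up by itself; 3 N at the top to 7 N at the bottom.
- bar_top (a point): Middle of the press bar's flat top, moving with it: 38 mm wide, 265 mm long (lane x=-75..-37, y=-80..+185 mm). Up it is 60 mm above the table, fully down 42 mm: still 8 mm above the lane floor and 4 mm above the lip, so a second fingertip level with the one on the bar passes over floor and lip and meets the tray's wall.
- stop_top (a point): Middle of the top edge of the stop, an upright steel plate 40 mm wide across the lane and 8 mm thick along it (lane y=-4..+4, x=-7..+33 mm), one part with the bar; 46 mm above the table when up.
- tray: Loose low open steel tray, 82 mm across the lane (x), 80 mm along it (y), 28 mm high, upright walls 3 mm thick, about 0.45 kg. Origin: centre of its underside; axes along the lane's. Starts at lane y=+55..+90 mm; 2 mm play at each side. Wholly past the stop when its centre is beyond lane y=-45 mm; it meets the end wall at y=-95 mm.
- sauce_cup: Loose stainless sauce cup, 65 mm wide at the rim, 44 mm at the foot, 37 mm high, about 0.1 kg, standing in the tray on its 3 mm floor. Origin: centre of its underside, z up.
- spare_cup: Bystander behind the lane: the other sauce cup, 65 mm wide, 37 mm high, on the table. Origin: centre of its underside.
- timer: Bystander behind the lane: white kitchen timer, 66 mm wide, 53 mm high. Origin: centre of its underside.
- spice_jar: Bystander behind the lane: spice jar, 47 mm wide, 98 mm high. Origin: centre of its underside.
- marker: Bystander in front of the press bar: green and white marker pen, 135 mm long. Origin: centre of its underside.
- hex_key: Bystander in front of the press bar: black hex key, 114 mm long, 7 mm high. Origin: centre of its underside.
- stone: Bystander past the closed end: sharpening stone, 150x50x26 mm. Origin: centre of its underside.
- tape: Bystander at the back left: roll of tape, 98 mm wide, 25 mm high. Origin: centre of its underside.
Things that resemble listed ones, but are neither listed nor needed, are in the scene too. Leave any green look-alike of the tray alone.

How it is judged:
By the outcome, as a careful person would: the job done as asked, in the order asked, and still so for the second after the job is handed in, with the robot touching nothing.
It also fails if it takes over 48 s, if anything falls off the work surface, if the arm or the gripper's body presses on something with over 40 N, if the wrist force passes 120 N, or if a joint passes its speed limit or range.

ROBOT

A 6-joint arm with a two-finger parallel gripper is mounted at the origin on a cart in front of the work surface, level with it; the furniture and walls round the work are solid. World frame = base frame: x ahead of the robot, y to its left, z up, the work surface at z = 0. Lengths are in mm, angles in degrees, forces in N, time in s.
With the tool pointing down it reaches from about 300 to 850 mm from the base axis. Payload 4.2 kg.
Tool frame: the origin (TCP) lies at the very end of the fingers, on their centre line; the grasp point (between the pads) lies 19 mm behind it (env.grip_depth is the distance from the TCP to the grasp point, in mm); z points along the fingers, y is the line along which they close (so a half turn about z gives the same grasp; the last joint's range is limited). The gripper opens to 91 mm and grips with 3 to 60 N. Pads are 32 mm wide; open, the fingers measure 118 mm over their backs; the gripper's body (76 mm by 178 mm) begins 60 mm behind the grasp point.
Start: joints at [74.083, 18.312, 89.639, -0, 72.044, -1.146], TCP at [146.6, 556.014, 213.976] pointing down, gripper open.
Joint ranges: [-177.97, 177.97], [-48.28, 115.42], [12.27, 149.76], [-77.06, 257.06], [2.81, 150.46], [-146.56, 146.56]. Speed limits (degrees/s): [147.25, 147.25, 180, 180, 180, 180].

INTERFACE

Orientations are given as [roll, pitch, yaw] about the fixed x, y, z axes, in that order (R = Rz(yaw) Ry(pitch) Rx(roll)).
In Python, from workcell import env, cams gives the robot as it stands.
- The arm moves only by the tool apply_moves, never from a script. Its argument "deltas" is a list of rows, each a list of 5 numbers: the shift along the tool's x, y, z in m, then the turn about the tool's z in rad, then the opening, from -1 (shut) to 1 (fully open), so that 0 is half open. In form: [[tx, ty, tz, roll, gripper], ...]. A call has 1 to 5 rows; each row is the pose to reach, as a shift and turn from the pose commanded when the call began, along the tool's axes at that moment; what a row does not reach only later rows make up. A row lasts 1/10 s, in which the tool goes at most 50 mm and 8.59 degrees, less where a joint would pass 70% of its speed; a pose out of reach is approached as far as the arm can. A call with a gripper value outside its range is refused whole. The fingers move at their own pace and stop on an object; "grip_force" is the grip in N (left out, the last holds). Time passes only in rows, so rows that repeat a pose let the fingers close. It gives the time, the measured TCP pose, the force, the opening and the grip force at its end, in the units of the state.
- env.state(): the state, without advancing time (a new reading comes with each control period).
- cams.grab_frame(name): name is "side" or "top"; returns the picture (384x512x3 uint8, blue, green, red); there is no depth.
- cams.get_calibration(name): a dict with "mtx" (3x3 intrinsics, pixels), "eye" and "attitude" of the camera in the world. Camera axes: x right, y down, z forward; pixel columns grow to the right and rows downward; lengths in mm; the calibration is good to about 2 mm. A picture is of the moment at which its call begins. get_calibration takes no time and is no camera call.
- env.job_done(): hands the job in; it is judged then, once.
The state is a dict: "time_s": time; "qpos": joint angles; "qvel": joint speeds; "effort": joint torques, N m; "ee_pos": TCP position; "ee_rot": TCP orientation; "force": force on the tool from outside, world axes, zero at the start; "torque": the same for the moment, N m; "gripper_width": finger opening in mm; "gripper_force": force on a finger pad.
Only numpy, scipy, OpenCV 4.12 (cv2) and the standard library are available. Lean on these libraries where they do the work, as an engineer would, in place of code of your own. Each camera call takes 0.05 s, during which the arm holds its last target. There are 200 camera calls.

## Working session

There is one attempt and no reset: what is moved stays moved. The work goes in short steps, Python scripts to look and compute and a tool call to move; the robot and the scene stay as the last step left them, time stands still between calls to the robot, and variables do not carry over. Pictures are saved under pics/ and viewed, at most 10 in all, crops included, and the job is handed in when it is done.

Besides the shell and the picture viewer there is one more tool, called as a command line: name --pt "numbers of a row" for each row, then --argument value for the rest. apply_moves: Moves the arm, as the interface text tells. Its arguments: {"type":"object","properties":{"deltas":{"type":"array"},"grip_force":{"type":"number"}},"required":["deltas"]}

```bash
mkdir -p pics; python3 - <<'E'
from workcell import env, cams
import cv2
for n in("top","side"):
    cv2.imwrite(f"pics/{n}0.png",cams.grab_frame(n)); c=cams.get_calibration(n); print(n,c)
print(env.state())
E
```

```text
top {'mtx': array([[433.63637313,   0.        , 251.51182466],
       [  0.        , 433.63637313, 188.65685139],
       [  0.        ,   0.        ,   1.        ]]), 'eye': array([ 358.86739575,   43.07723772, 1036.93433462]), 'attitude': array([-167.3126229 ,   -0.17438214,  -92.49132195])}
side {'mtx': array([[421.50643919,   0.        , 253.21216882],
       [  0.        , 421.50643919, 192.8020198 ],
       [  0.        ,   0.        ,   1.        ]]), 'eye': array([  598.76686028, -1033.60836543,   545.69622726]), 'attitude': array([-113.98982833,    1.26738906,    0.45690817])}
{'time_s': 0.1, 'qpos': array([ 7.40850285e+01,  1.83468885e+01,  8.96992155e+01, -4.41778144e-04,
        7.20450613e+01, -1.14595044e+00]), 'qvel': array([-0.0013022 , -0.15992698, -0.15005019, -0.09273999,  0.09544732,
       -0.03619914]), 'effort': array([ 6.48847545e-04, -4.13336599e+01, -2.32509559e+01,  7.28798239e-02,
        4.20560210e-02, -4.42799683e-05]), 'ee_pos': array([146.45698995, 555.56143442, 213.21664813]), 'ee_rot': array([-1.79908844e+02, -1.40327787e-03,  1.65231114e+02]), 'force': array([ 0.12976678, -0.9509257 ,  0.48595384]), 'torque': array([0.00094271, 0.0145607 , 0.04742161]), 'gripper_force': 0.0, 'gripper_width': 90.85717079793254}
```

View pics/top0.png

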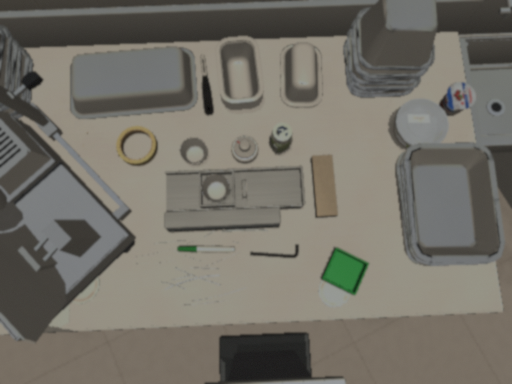

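View pics/side0.png

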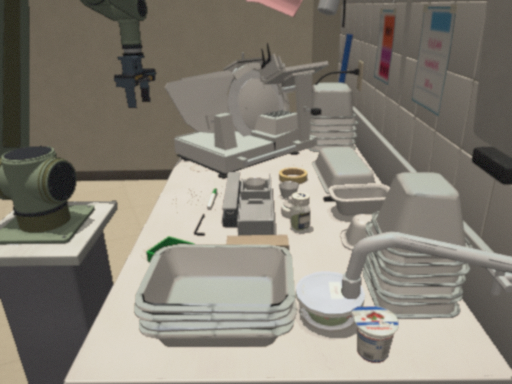

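The top view shows the lane at cols 165–302, rows 168–230: bar on the near side (row ~218), tray with cup at ~(217,189), stop at ~col 243, closed end on the right. I'll enlarge it.

```bash
python3 - <<'E'
import cv2
i=cv2.imread("pics/top0.png")[155:245,155:313]
cv2.imwrite("pics/crop0.png",cv2.resize(i,None,fx=5,fy=5,interpolation=cv2.INTER_CUBIC))
E
```

```text
(no output)
```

View pics/crop0.png

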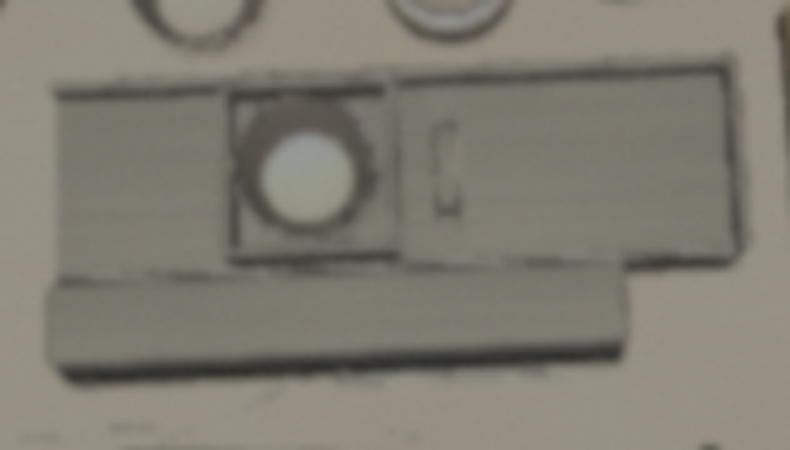

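The crop shows bar top corners at about (50,286), (57,366), (628,265), (622,347), the entry floor edge at col 57, the stop at (446,170), and the tray rim at cols 228–398, rows 85–262. Next I'll cast rays.

```bash
cat > h.py <<'E'
import numpy as np
from scipy.spatial.transform import Rotation as R
from workcell import env, cams
def ray(n,uv,z):
    c=cams.get_calibration(n); d=R.from_euler('xyz',c['attitude'],degrees=True).as_matrix()@np.linalg.solve(c['mtx'],[*uv,1])
    return c['eye']+d*(z-c['eye'][2])/d[2]
def crop(p): return ((p[0]+.5)/5-.5+155,(p[1]+.5)/5-.5+155)
def fit(L,W):
    L,W=np.array(L,float),np.array(W)[:,:2]; a,b=L-L.mean(0),W-W.mean(0)
    t=np.arctan2((a[:,0]*b[:,1]-a[:,1]*b[:,0]).sum(),(a*b).sum()); c,s=np.cos(t),np.sin(t)
    M=np.array([[c,-s],[s,c]]); o=W.mean(0)-M@L.mean(0); return np.degrees(t),o,W-(L@M.T+o)
E
python3 - <<'E'
from h import *
pts=[((49,286),60,(-37,185)),((57,366),60,(-75,185)),((628,265),60,(-37,-80)),((622,347),60,(-75,-80)),((57,185),34,(13,185)),((448,215),46,(-7,-0)),((446,122),46,(33,0)),((730,66),53,(58,-137))]
W=[ray('top',crop(p),z) for p,z,_ in pts]; L=[l for *_,l in pts]
t,o,r=fit(L,W); print(t,o); print(np.round(r,1))
M=R.from_euler('z',t,degrees=True).as_matrix()[:2,:2]
for p in [(228,95),(228,262),(397,85),(397,260)]:
    w=ray('top',crop(p),62)[:2]; print('tray',w, M.T@(w-o))
print('ent', ray('top',crop((57,185)),34))
E
```

```text
-0.44736363541594937 [569.60092255  47.52973649]
[[-1.1 -1.4]
 [ 0.  -5.4]
 [-0.7 -0.9]
 [-0.3  3.7]
 [ 1.8  0.2]
 [-1.6  0.7]
 [ 3.1  0.2]
 [-1.2  2.8]]
tray [618.91526943 148.04430935] [ 48.52803704 100.89654992]
tray [540.16104585 149.42326643] [-30.2345527  101.66056073]
tray [620.36776861  69.48059301] [50.59390873 22.34656932]
tray [537.77788356  72.34046107] [-32.01578834  24.56149754]
ent [585.83599839 232.63203774  34.        ]
```

```bash
python3 - <<'E'
from h import *
for p in [(130,240),(35,335),(128,210),(55,125),(30,80),(60,320)]:
    print(p,[np.round(ray('top',p,z)[:2]) for z in(0,60,250)])
def rot(v): 
    M=R.from_euler('xyz',env.state()['ee_rot'],degrees=True).as_matrix(); return M.T@np.array(v)
for v in [(402.6,-373.3,0),(0,-300,0),(100,-250,0)]: print(v,rot(v))
E
```

```text
(130, 240) [array([479., 325.]), array([472., 309.]), array([450., 257.])]
(35, 335) [array([272., 537.]), array([277., 508.]), array([293., 418.])]
(128, 210) [array([552., 331.]), array([541., 314.]), array([505., 262.])]
(55, 125) [array([778., 520.]), array([754., 492.]), array([677., 405.])]
(30, 80) [array([905., 591.]), array([873., 559.]), array([773., 459.])]
(60, 320) [array([302., 482.]), array([306., 456.]), array([316., 376.])]
(402.6, -373.3, 0) [-4.84460780e+02 -2.58335525e+02  3.99137441e-01]
(0, -300, 0) [ -76.47620645 -290.0882255     0.45964717]
(100, -250, 0) [-160.42636856 -216.24815512    0.34011411]
```

apply_moves --pt "-0.03 -0.038 -0.008 0.14 0.22" --pt "-0.06 -0.077 -0.016 0.28 0.22" --pt "-0.09 -0.116 -0.024 0.42 0.22" --pt "-0.12 -0.154 -0.032 0.56 0.22" --pt "-0.15 -0.193 -0.04 0.7 0.22"

```text
time_s: 0.6
ee_pos: [242.6, 329.2, 253.9]
ee_rot: [-180.0, 0.0, 124.8]
force: [1.7, 0.4, 0.5]
gripper_width: 56.3
gripper_force: 0.0
```

```bash
cat >> h.py <<'E'
th=-0.447; O=np.array([569.6,47.5])
def todo(lx,ly,z):
    s=env.state(); M=R.from_euler('xyz',s['ee_rot'],degrees=True).as_matrix()
    w=np.array([*(O+R.from_euler('z',th,degrees=True).as_matrix()[:2,:2]@[lx,ly]),z])
    a=np.degrees(np.arctan2(M[1,1],M[0,1]))
    print('t',s['time_s'],'pos',s['ee_pos'],'F',s['force'],'w',s['gripper_width'],'yang',a,'roll',np.radians(a-th),'tool d',np.round(M.T@(w-s['ee_pos']),1))
E
python3 -c "
from h import *
todo(-21.5,135,150)"
```

```text
t 0.6 pos [242.62330931 329.22408045 253.90834595] F [1.7384301  0.35466141 0.46760839] w 56.28474691688567 yang 34.846080826847555 roll 0.6159804636009726 tool d [-295.4  167.9  104. ]
```

apply_moves --pt "-0.044 0.02 0 0.13 0.22" --pt "-0.088 0.04 0.0 0.26 0.22" --pt "-0.132 0.065 0.0 0.39 0.22" --pt "-0.176 0.09 0.0 0.52 0.22" --pt "-0.22 0.115 0.0 0.616 0.22"

```text
time_s: 1.1
ee_pos: [462.9, 216.7, 253.8]
ee_rot: [-180.0, -0.0, 89.5]
force: [-0.0, 1.1, 1.3]
gripper_width: 55.6
gripper_force: 0.0
```

```bash
python3 -c "
from h import *
todo(-21.5,135,150)"
```

```text
t 1.1 pos [462.8568441 216.7155434 253.7794827] F [-0.01113778  1.08551515  1.3158135 ] w 55.598389101988715 yang -0.46418393535004626 roll -0.00029991625030815144 tool d [-33.4  86.6 103.7]
```

apply_moves --pt "-0.017 0.044 0.0 0 0.22" --pt "-0.033 0.087 0.0 0 0.22" --pt "-0.033 0.087 0.05 0 0.22" --pt "-0.033 0.087 0.1 0 0.22" --pt "-0.033 0.087 0.15 0 0.22"

```text
time_s: 1.6
ee_pos: [548.5, 184.4, 102.0]
ee_rot: [180.0, -0.0, 89.8]
force: [0.7, 0.8, 0.3]
gripper_width: 55.8
gripper_force: 0.0
```

```bash
python3 - <<'E'
from h import *
import cv2
a=cams.grab_frame('top')[145:245,155:313]; b=cams.grab_frame('side')[150:240,190:330]
a=cv2.resize(a,(790,500)); b=cv2.resize(b,(778,500))
cv2.imwrite('pics/a1.png',a); cv2.imwrite('pics/b1.png',b)
todo(-21.5,135,70)
E
```

```text
t 1.7 pos [542.91400285 182.99612888  97.08732327] F [-0.84696795 -0.76717311 -0.15591781] w 55.67643534432765 yang -0.1893065668575385 roll 0.004497598869103832 tool d [-0.2  6.7 27. ]
```

View pics/a1.png

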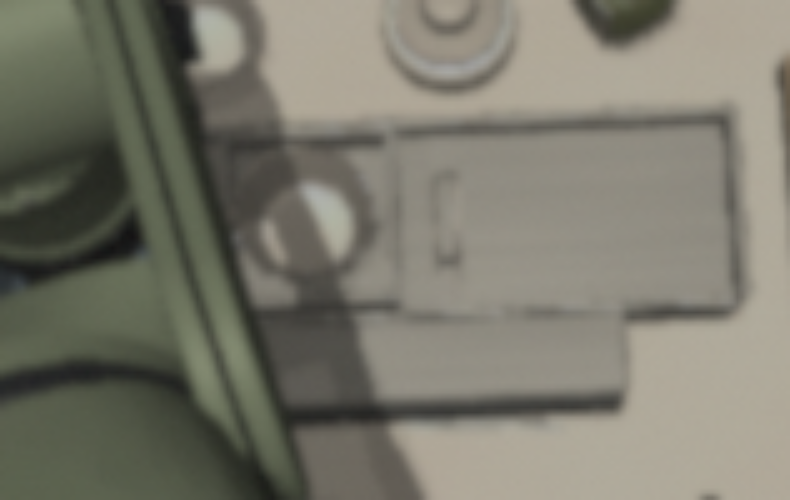

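View pics/b1.png

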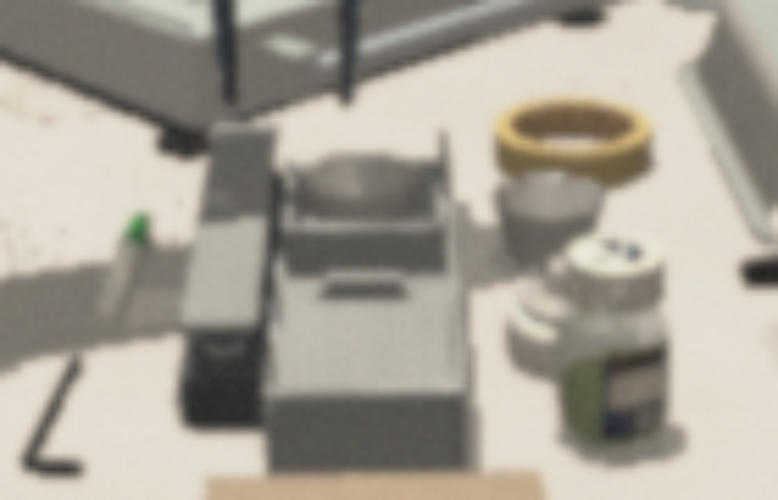

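The side view shows the two fingertips at about (230,100) and (346,100): one over the bar (cols 212–272 at its far end), the other over the lane behind the tray (cols 285–445). The stop is up at (363,288). The top view is blocked by the arm. I'll fix the 6 mm offset and descend.

apply_moves --pt "0 0.004 0.01 0 0.22" --pt "0 0.007 0.02 0.0045 0.22" --pt "0 0.007 0.027 0.0045 0.22" --pt "0 0.007 0.027 0.0045 0.22" --pt "0 0.007 0.027 0.0045 0.22"

```text
time_s: 2.2
ee_pos: [555.8, 185.1, 77.8]
ee_rot: [179.9, -0.0, 89.6]
force: [-0.0, 0.3, -0.9]
gripper_width: 55.9
gripper_force: 0.0
```

```bash
python3 -c "
from h import *
todo(-21.5,135,43.5)"
```

```text
t 2.2 pos [555.75564658 185.09788072  77.81136429] F [-0.02483486  0.31951371 -0.86928469] w 55.88491371980278 yang -0.41927621931846704 roll 0.00048387125399354785 tool d [-2.5 -6.6 34.3]
```

Deltas apply to the commanded pose, which was already right, so I'll take the 7 mm back and go down.

apply_moves --pt "-0.001 -0.004 0.004 0 0.22" --pt "-0.002 -0.007 0.009 0 0.22" --pt "-0.002 -0.007 0.013 0 0.22" --pt "-0.002 -0.007 0.013 0 0.22" --pt "-0.002 -0.007 0.013 0 0.22"

```text
time_s: 2.7
ee_pos: [548.3, 182.9, 63.8]
ee_rot: [-180.0, -0.0, 89.6]
force: [-0.0, 0.7, 0.4]
gripper_width: 55.6
gripper_force: 0.0
```

apply_moves --pt "0 0 0.005 0 0.22" --pt "0 0 0.01 0 0.22" --pt "0 0 0.014 0 0.22" --pt "0 0 0.017 0 0.22" --pt "0 0 0.017 0 0.22"

```text
time_s: 3.2
ee_pos: [549.1, 183.2, 47.1]
ee_rot: [179.9, -0.0, 89.6]
force: [1.4, -0.6, 5.3]
gripper_width: 55.8
gripper_force: 2.9
```

```bash
python3 -c "
from h import *
todo(-21.5,135,43.5)"
```

```text
t 3.2 pos [549.07451492 183.20440225  47.11560985] F [ 1.39304657 -0.63433594  5.30495901] w 55.818711532173324 yang -0.430700886518197 roll 0.0002844731954136595 tool d [-0.5  0.1  3.6]
```

apply_moves --pt "0 0 0.002 0 0.22" --pt "0 0 0.004 0 0.22" --pt "0 0 0.004 0 0.22" --pt "0 0 0.004 0 0.22"

```text
time_s: 3.6
ee_pos: [549.1, 183.2, 43.6]
ee_rot: [179.9, -0.0, 89.6]
force: [1.4, 0.1, 6.4]
gripper_width: 55.7
gripper_force: 3.3
```

```bash
python3 - <<'E'
from h import *
import cv2
b=cams.grab_frame('side')[150:240,190:330]
cv2.imwrite('pics/b2.png',cv2.resize(b,(778,500)))
todo(-21.5,135,43.5)
E
```

```text
t 3.65 pos [549.11568879 183.19451862  43.61932639] F [1.01195311 0.40720887 6.56244685] w 55.56467094544857 yang -0.43373641699119847 roll 0.00023149319411516287 tool d [-0.5  0.   0.1]
```

View pics/b2.png

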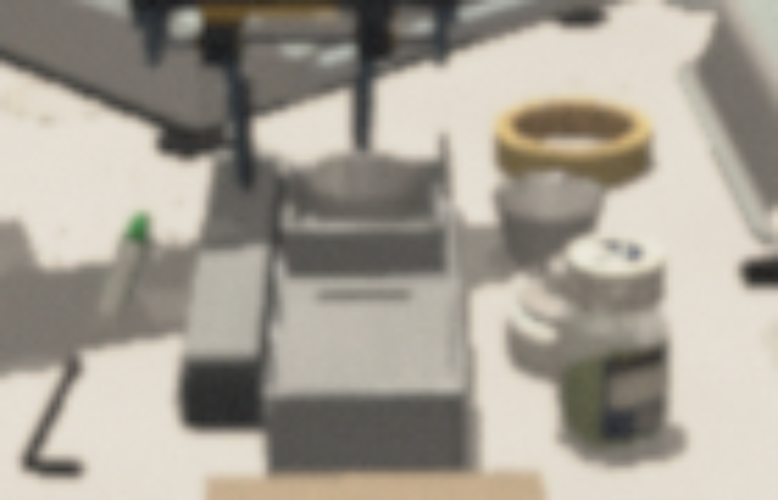

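The side view shows the stop flush with the floor (thin line at (363,295)), one finger on the bar at (243,185), and the other behind the tray. Next I'll push gently.

apply_moves --pt "-0.004 0 0.0005 0 0.22" --pt "-0.008 0 0.0005 0 0.22" --pt "-0.012 0 0.0005 0 0.22" --pt "-0.015 0 0.0005 0 0.22" --pt "-0.018 0 0.0005 0 0.22"

```text
time_s: 4.15
ee_pos: [549.0, 167.1, 43.3]
ee_rot: [179.9, -0.3, 89.5]
force: [0.8, 7.1, 5.8]
gripper_width: 55.7
gripper_force: 4.8
```

apply_moves --pt "-0.003 0 0 0 0.22" --pt "-0.006 0 0 0 0.22" --pt "-0.01 0 0 0 0.22" --pt "-0.014 0 0 0 0.22" --pt "-0.018 0 0 0 0.22"

```text
time_s: 4.65
ee_pos: [548.9, 149.2, 43.3]
ee_rot: [179.9, -0.3, 89.5]
force: [-0.2, 7.2, 6.4]
gripper_width: 55.5
gripper_force: 4.8
```

```bash
python3 -c "
from h import *
todo(-21.5,-4,43)"
```

```text
t 4.65 pos [548.88979152 149.22496156  43.25415045] F [-0.23358193  7.19126043  6.38109851] w 55.54085667790036 yang -0.5204194688678511 roll -0.0012814114668094744 tool d [-1.056e+02  1.000e-01 -2.000e-01]
```

apply_moves --pt "-0.005 0 0 0 0.22" --pt "-0.011 0 0 0 0.22" --pt "-0.017 0 0 0 0.22" --pt "-0.023 0 0 0 0.22" --pt "-0.029 0 0 0 0.22"

```text
time_s: 5.15
ee_pos: [548.7, 120.1, 43.3]
ee_rot: [179.9, -0.2, 89.5]
force: [-0.1, 7.6, 6.6]
gripper_width: 55.6
gripper_force: 4.9
```

apply_moves --pt "-0.006 0 0 0 0.22" --pt "-0.012 0 0 0 0.22" --pt "-0.018 0 0 0 0.22" --pt "-0.024 0 0 0 0.22" --pt "-0.03 0 0 0 0.22"

```text
time_s: 5.65
ee_pos: [548.4, 90.0, 43.2]
ee_rot: [179.9, -0.2, 89.5]
force: [-0.2, 7.6, 7.1]
gripper_width: 55.9
gripper_force: 5.0
```

```bash
python3 - <<'E'
from h import *
import cv2
b=cams.grab_frame('side')[150:240,190:330]
cv2.imwrite('pics/b3.png',cv2.resize(b,(778,500)))
todo(-21.5,-4,43)
E
```

```text
t 5.7 pos [548.36509537  89.04258269  43.24126913] F [0.2624748  5.83725055 7.25656438] w 56.11571695349203 yang -0.527860399838852 roll -0.00141128021166706 tool d [-45.4   0.1   0.1]
```

View pics/b3.png

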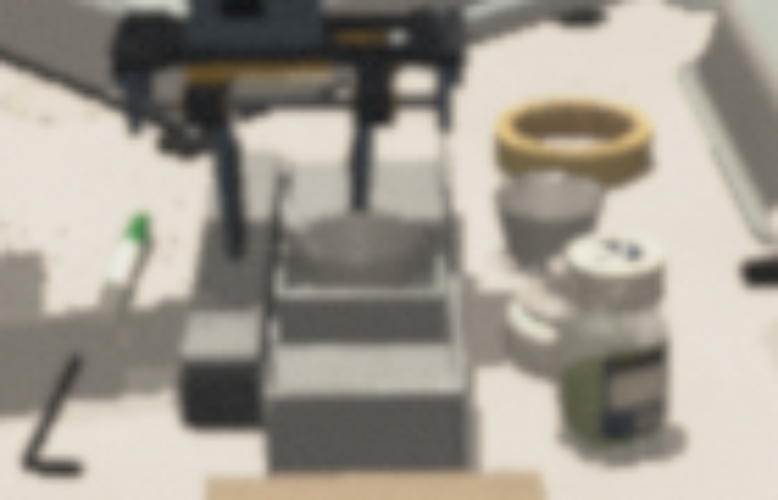

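The side view shows the tray moving along (front rim at row ~295), the cup upright, the finger behind it at (360,205), and the bar still down. I'll carry on.

apply_moves --pt "-0.005 0 0 0 0.22" --pt "-0.011 0 0 0 0.22" --pt "-0.017 0 0 0 0.22" --pt "-0.023 0 0 0 0.22" --pt "-0.028 0 0 0 0.22"

```text
time_s: 6.2
ee_pos: [548.1, 61.9, 43.2]
ee_rot: [179.9, -0.2, 89.5]
force: [-0.3, 7.4, 7.1]
gripper_width: 55.7
gripper_force: 5.1
```

apply_moves --pt "-0.006 0 0 0 0.22" --pt "-0.012 0 0 0 0.22" --pt "-0.017 0 0 0 0.22" --pt "-0.02 0 0 0 0.22" --pt "-0.022 0 0 0 0.22"

```text
time_s: 6.7
ee_pos: [547.9, 40.0, 43.2]
ee_rot: [179.9, -0.2, 89.5]
force: [0.1, 9.0, 8.2]
gripper_width: 55.5
gripper_force: 5.2
```

apply_moves --pt "0 0 0 0 0.22" --pt "0.006 0 0 0 0.22" --pt "0.014 0 0 0 0.22" --pt "0.022 0 0 0 0.22" --pt "0.03 0 0 0 0.22"

```text
time_s: 7.2
ee_pos: [547.8, 66.9, 42.9]
ee_rot: [180.0, 0.1, 89.7]
force: [0.5, -4.6, 7.2]
gripper_width: 55.8
gripper_force: 3.4
```

```bash
python3 - <<'E'
from h import *
import cv2
b=cams.grab_frame('side')[150:240,190:330]
a=cams.grab_frame('top')[145:245,155:313]
cv2.imwrite('pics/b4.png',np.vstack([cv2.resize(b,(467,300)),cv2.resize(a,(467,296))]))
todo(-21.5,26,43)
E
```

```text
t 7.3 pos [547.79586924  67.99664329  42.93255969] F [ 0.82802917 -0.69986461  6.2626658 ] w 55.788316249170514 yang -0.3468234721237869 roll 0.0017484102446558014 tool d [ 5.7  0.5 -0.1]
```

View pics/b4.png

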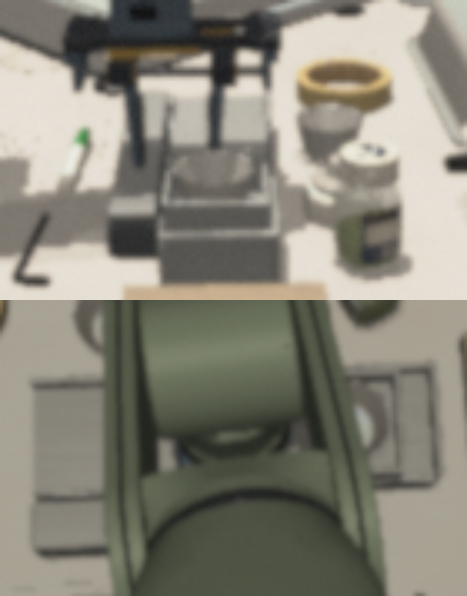

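The tray's front rim is at (398,420) in the top half, with the cup upright. I'll check the tray's lane y before releasing the bar.

```bash
python3 - <<'E'
from h import *
w=ray('top',(155+398/2.956,145+120/2.956),62)[:2]; print(R.from_euler('z',th,degrees=True).as_matrix()[:2,:2].T@(w-O)+[0,40])
E
```

```text
[ 12.70960464 -65.1025448 ]
```

Tray centre is about y=-64, well past -45. I'll let the bar up and move clear.

apply_moves --pt "0 0 -0.006 0 0.22" --pt "0 0 -0.013 0 0.22" --pt "0 0 -0.022 0 0.22" --pt "0 0 -0.045 0 0.22" --pt "0 0 -0.08 0 0.22"

```text
time_s: 7.8
ee_pos: [545.1, 67.7, 121.1]
ee_rot: [-179.6, 0.0, 89.6]
force: [0.4, 0.1, 0.4]
gripper_width: 55.8
gripper_force: 0.0
```

apply_moves --pt "0 0 -0.04 0 0.22" --pt "0 0 -0.08 0 0.22" --pt "0 0 -0.12 0 0.22" --pt "0.0 -0.045 -0.12 0 0.22" --pt "0.0 -0.09 -0.12 0 0.22"

```text
time_s: 8.3
ee_pos: [456.9, 68.6, 243.1]
ee_rot: [179.9, -0.0, 89.5]
force: [-1.0, 0.6, -0.2]
gripper_width: 55.7
gripper_force: 0.0
```

apply_moves --pt "0.03 -0.03 0 0 0.22" --pt "0.06 -0.06 0 0 0.22" --pt "0.06 -0.06 0 0 0.22" --pt "0.06 -0.06 0 0 0.22"

```text
time_s: 8.7
ee_pos: [397.3, 129.2, 242.5]
ee_rot: [-180.0, 0.0, 89.7]
force: [-0.0, -0.5, -0.6]
gripper_width: 55.8
gripper_force: 0.0
```

```bash
python3 - <<'E'
from h import *
import cv2
b=cams.grab_frame('side')[130:270,130:340]
a=cams.grab_frame('top')[110:290,100:390]
cv2.imwrite('pics/b5.png',np.vstack([cv2.resize(b,(467,300)),cv2.resize(a,(467,290))]))
todo(0,0,0)
E
```

```text
t 8.8 pos [398.40148139 128.61005738 242.32570582] F [ 0.75792372 -0.20751215  0.16159279] w 55.533714798077575 yang -0.44665211693337725 roll 6.071704924501885e-06 tool d [-79.7 171.8 242.3]
```

View pics/b5.png

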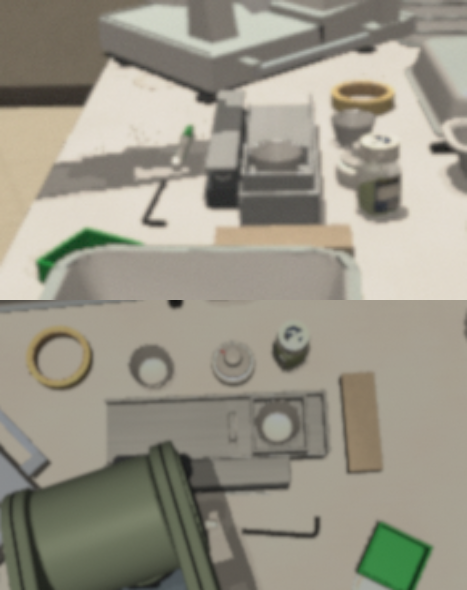

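The tray sits past the stop (stop at (232,428), tray at cols 250–304 of the top half) with the cup upright. The bar is up, nothing else has moved, and the arm is clear.

```bash
python3 -c "
from workcell import env
print(env.job_done())"
```

```text
the job is handed in; nothing more can be done
None
```

The tray and its upright cup are past the stop, at about lane y = -64 mm; the bar and stop are up again, the arm is clear, and the job was handed in at about 9 s.

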